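Snap the rolling pin into its counter clip

TASK

Put the long, straight wooden rolling pin away in its clip on the counter: bring it over the two forks, lay it across both and push it straight down past the sprung jaw until it rests on the bottom of the forks and the jaw has closed over it. The pin should stick out about equally on both sides, and be let go. Leave the short, stout muddler where it lies.

Things in the scene. Friction and masses are not known exactly. Their poses are not given: they have to be found in the camera images.
- pin_center (a point): The rolling pin to put away: a plain straight round rod of pale wood, 28 mm in diameter and 260 mm long, about 0.12 kg, lying on the counter. The point is its centre (14 mm above the counter at the start); its x axis runs along the rod. It can roll.
- clip_seat (a point): Fixed clip: 100 x 150 mm base, two 20 mm wide steel forks 110 mm apart (85 mm free between for fingers). Point: the seated pin's centre, midway, 58 mm over the counter; y along the seated pin, either way round. Fork seat 14 mm below it; +x fixed prong 15.5 mm away, flared, top 48 mm above it; -x sprung jaw. Mouth 55 mm wide, x -26 to +31. Between forks nothing within 34 mm under the point.
- jaw (a joint): Angle (rad) of the clip's sprung jaw, two arms on one hinge, tops 53 mm above the seat point: 0 closed, positive swung out to the clip's -x. The gap at its nose, 15 mm above the seat point, is 23 mm, less than the pin: the pin pushed down on its sloping inside opens it to 0.10 to 0.15, then it springs back to about 0 over the pin. It takes a push of about 5 to 15 N.
- muddler_center (a point): The muddler, a bystander: a short stout pale wooden rod, 150 mm long, body 42 mm thick with a 24 mm thick, 40 mm long handle end at +x, lying on the counter. The point lies at the middle of its length, 21 mm above the counter; its x axis runs along it. Leave it alone.
Things that resemble listed ones, but are neither listed nor needed, are in the scene too. What is shaped like the part that bears clip_seat but orange or red is not meant.

How it is judged (in metres and radians):
On the way:
1. the pin, above its seat, pushes the jaw open (value of joint jaw above 0.05 rad and z of pin_center in the frame of clip_seat above 0.003 m and distance between pin_center and clip_seat below 0.07 m), for 0.02 s.
At the end, for the whole second after the job is handed in: The rolling pin lies at rest on the seats of both forks (centre within 6 mm of the seated height, 8 mm across and 30 mm along the clip, axis within 0.175 rad of the clip's) and the jaw is closed over it (below 0.04 rad) (z of pin_center in the frame of clip_seat between -0.006 and 0.006 m and x of pin_center in the frame of clip_seat between -0.008 and 0.008 m and y of pin_center in the frame of clip_seat between -0.03 and 0.03 m and angle between the x axis of pin_center and the y axis of clip_seat, either way round below 0.175 rad and value of joint jaw below 0.04 rad and linear speed of pin below 0.02 m/s); the robot touches nothing.
It fails at once if the muddler is moved by more than 40 mm (distance of muddler_center from where it was at the start of the episode above 0.04 m).
It also fails if it takes over 38 s, if anything falls off the work surface, if the arm or the gripper's body presses on something with over 40 N, if the wrist force passes 120 N, or if a joint passes its speed limit or range.

ROBOT

A 7-joint arm with a two-finger parallel gripper is mounted at the origin on the work surface. World frame = base frame: x ahead of the robot, y to its left, z up, the work surface at z = 0. Lengths are in mm, angles in degrees, forces in N, time in s.
With the tool pointing down it reaches from about 400 to 850 mm from the base axis. Payload 4.4 kg.
Tool frame: the origin (TCP) lies on the centre line of the jaws, within the pads' length; the fingertips stand tcp_to_tips ahead of it and the grasp point (between the pads) lies 8 mm behind it (tcp_to_tips is the distance from the TCP to the fingertips, in mm); z points along the fingers, x is the direction in which the jaws open and shut, and the axes are right-handed (so a half turn about z gives the same grasp; the last joint's range is limited). The gripper opens to 94 mm and grips with 3 to 60 N. Pads are 16 mm wide; open, the fingers measure 119 mm over their backs; the gripper's body (75 mm by 177 mm) begins 78 mm behind the grasp point.
Start: joints at [70.485, 36.005, 2.206, 86.941, -1.547, 57.084, -1.146], TCP at [176.41, -625.618, 182.778] pointing down, gripper open.
Joint ranges: [-175.42, 175.42], [-21.48, 121.26], [-71.46, 75.88], [10.55, 141.38], [-63.04, 243.04], [13.31, 113.54], [-168.57, 168.57]. Speed limits (degrees/s): [147.25, 147.25, 180, 180, 180, 180, 180].

INTERFACE

Orientations are given as a 3x3 rotation matrix whose columns are the frame's x, y, z axes.
In Python, from plant import * gives the robot as it stands. The module is installed in compiled form; this text tells all that it offers.
- The arm moves only by the tool move_arm, never from a script. Its argument "series" is a list of rows, each a list of 7 numbers: the shift along the world's x, y, z in mm, then the turn, a rotation vector about the world's x, y, z in rad, then the finger opening in mm, from 0 to 94. In form: [[dx, dy, dz, wx, wy, wz, grip], ...]. A call has 1 to 12 rows; each row is the pose to reach, as a shift and turn from the pose measured when the call began; what a row does not reach only later rows make up. A row lasts 1/12 s, in which the tool goes at most 41.7 mm and 7.16 degrees, less where a joint would pass 70% of its speed; a pose out of reach is approached as far as the arm can. A call with a gripper value outside its range is refused whole. The fingers move at their own pace and stop on an object; the grip force is fixed at half the most. Time passes only in rows, so rows that repeat a pose let the fingers close. It gives the time, the measured TCP pose, the force and the opening at its end, in the units of the state.
- state(): the state, without advancing time (a new reading comes with each control period).
- snapshot(name): name is "scene" or "top"; returns the picture (384x512x3 uint8, red, green, blue); there is no depth.
- camera_model(name): a dict with "camera_matrix" (3x3 intrinsics, pixels), "k1" (the pictures are not rectified: a ray, as slopes to the right and down, at radius r is drawn at 1 + k1 r^2 times it, then the intrinsics apply), "world_from_camera" (4x4, takes a point from camera to world coordinates). Camera axes: x right, y down, z forward; pixel columns grow to the right and rows downward; lengths in mm; the calibration is good to about 2 mm. A picture is of the moment at which its call begins. camera_model takes no time and is no camera call.
- finish_job(): hands the job in, once; it reports no verdict.
The state is a dict: "t": time; "joint_positions": joint angles; "qvel": joint speeds; "joint_torque": joint torques, N m; "position": TCP position; "ee_rot": TCP orientation; "force": force on the tool from outside, world axes, zero at the start; "moment": the same for the moment, N m; "grip_width": finger opening in mm.
Only numpy, scipy, OpenCV 4.12 (cv2) and the standard library are available. Lean on these libraries where they do the work, as an engineer would, in place of code of your own. Each camera call takes 0.05 s, during which the arm holds its last target. There are 200 camera calls.

## Working session

There is one attempt and no reset: what is moved stays moved. The work goes in short steps, Python scripts to look and compute and a tool call to move; the robot and the scene stay as the last step left them, time stands still between calls to the robot, and variables do not carry over. Pictures are saved under pics/ and viewed, about 8 in all and at most 12, crops included, and the job is handed in when it is done.

Besides the shell and the picture viewer there is one more tool, called after "Emit:" in YAML: its name, and indented under it one key for each argument. move_arm: Moves the arm, as the interface text tells. Its arguments: {"type":"object","properties":{"series":{"type":"array"}},"required":["series"]}

```bash
mkdir -p pics; python3 - <<'E'
from plant import *
import cv2,numpy as np
for n in("scene","top"):
    i=snapshot(n); cv2.imwrite(f"pics/{n}0.png",i[:,:,::-1])
    c=camera_model(n); print(n,np.round(c["camera_matrix"],1).tolist(),c["k1"],np.round(c["world_from_camera"],3).tolist())
a=[cv2.imread(f"pics/{n}0.png") for n in("scene","top")]
s=state();print(s)
E
```

```text
scene [[396.3, 0.0, 248.7], [0.0, 396.3, 191.9], [0.0, 0.0, 1.0]] -0.12211749643338304 [[0.123, 0.757, -0.642, 1187.14], [0.992, -0.089, 0.085, -190.187], [0.007, -0.648, -0.762, 854.244], [0.0, 0.0, 0.0, 1.0]]
top [[359.8, 0.0, 249.2], [0.0, 359.8, 189.7], [0.0, 0.0, 1.0]] -0.06554461088458051 [[-0.02, -0.982, 0.186, 300.44], [-1.0, 0.023, 0.017, -96.101], [-0.021, -0.186, -0.982, 1200.603], [0.0, 0.0, 0.0, 1.0]]
{'t': 0.1, 'joint_positions': array([70.48550584, 36.0538028 ,  2.2051648 , 86.98971555, -1.54608329,
       57.08621895, -1.14528848]), 'qvel': array([ 0.04400066, -0.03346803, -0.08685567, -0.12336546,  0.11550842,
       -0.09005504, -0.07321409]), 'joint_torque': array([ 3.91570866e-03, -5.50789011e+01,  1.14795104e+00, -1.87117463e+01,
       -5.20972896e-02,  1.92269840e-02,  1.20317111e-05]), 'position': array([ 176.19640476, -624.98453559,  181.94791652]), 'ee_rot': array([[ 2.71332290e-01, -9.62485590e-01, -5.27440998e-04],
       [-9.62484153e-01, -2.71332797e-01,  1.66373099e-03],
       [-1.74442915e-03,  5.62296624e-05, -9.99998477e-01]]), 'force': array([-0.80260977, -0.70834163,  0.09690133]), 'moment': array([-0.04206808,  0.00677907, -0.00472161]), 'grip_width': 94.14034588230247}
```

View pics/scene0.png

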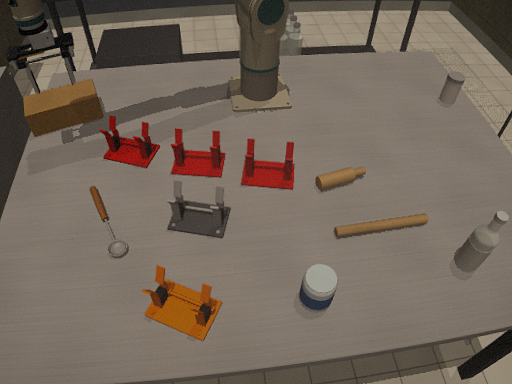

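View pics/top0.png

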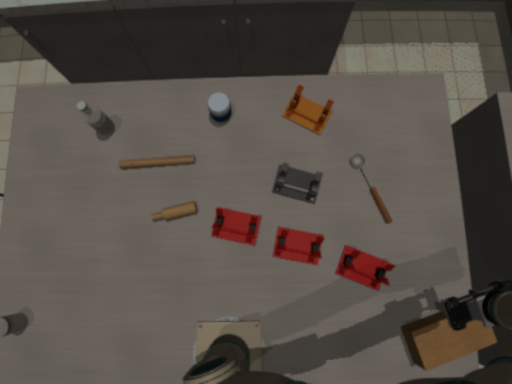

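The grey clip is at scene (199,212) and top (297,183). The pin runs in top from about (120,165) to (195,159), and the muddler is at top (175,211). Next I measure the pin and enlarge the clip.

```bash
cat > h.py <<'E'
from plant import *
import cv2, numpy as np
def ray(n,uv):
    c=camera_model(n); d=cv2.undistortPoints(np.array([[uv]],float),np.array(c["camera_matrix"]),np.array([c["k1"],0,0,0.]))[0,0]
    T=np.array(c["world_from_camera"]); return T[:3,3],T[:3,:3]@np.array([d[0],d[1],1])
def onz(n,uv,z):
    o,d=ray(n,uv); return o+d*(z-o[2])/d[2]
def proj(n,P):
    c=camera_model(n);T=np.linalg.inv(np.array(c["world_from_camera"]))
    return cv2.projectPoints(np.array(P,float).reshape(-1,1,3),cv2.Rodrigues(T[:3,:3])[0],T[:3,3],np.array(c["camera_matrix"]),np.array([c["k1"],0,0,0.]))[0][:,0]
def wood(im):  # rgb; list of (area, minAreaRect-ends) 
    h=cv2.cvtColor(im,cv2.COLOR_RGB2HSV); m=cv2.inRange(h,(8,80,60),(22,255,255))
    cs=cv2.findContours(m,cv2.RETR_EXTERNAL,cv2.CHAIN_APPROX_NONE)[0]
    out=[]
    for c in cs:
        if cv2.contourArea(c)<150: continue
        b=cv2.boxPoints(cv2.minAreaRect(c)); e=[np.linalg.norm(b[0]-b[1]),np.linalg.norm(b[1]-b[2])]
        if e[0]<e[1]: p=(b[0]+b[1])/2,(b[2]+b[3])/2
        else: p=(b[1]+b[2])/2,(b[3]+b[0])/2
        out.append((cv2.contourArea(c),max(e),min(e),p))
    return out
E
python3 - <<'E'
from h import *
try: print("tips",tcp_to_tips)
except Exception as e: print(e)
for n in("scene","top"):
    im=cv2.imread(f"pics/{n}0.png")[:,:,::-1].copy()
    for a,l,w,p in wood(im):
        q=[onz(n,x,14) for x in p]; print(n,a,round(l),round(w),np.round(p,1).tolist(),np.round(q).tolist(),"len",np.linalg.norm(q[0]-q[1]))
s=cv2.imread("pics/scene0.png")[170:245,155:245]; t=cv2.imread("pics/top0.png")[155:210,265:331]
f=lambda x:cv2.resize(cv2.convertScaleAbs(x,alpha=1.8,beta=10),(400,int(400*x.shape[0]/x.shape[1])),interpolation=cv2.INTER_CUBIC)
a,b=f(s),f(t);o=np.zeros((max(a.shape[0],b.shape[0]),800,3),np.uint8);o[:a.shape[0],:400]=a;o[:b.shape[0],400:]=b
cv2.imwrite("pics/clip.png",o); print(400/90,400/66)
E
```

```text
tips 11.0
scene 2878.0 78 54 [[143.5, 285.6000061035156], [215.1999969482422, 317.20001220703125]] [[736.0, -377.0, 14.0], [832.0, -216.0, 14.0]] len 187.96644193361934
scene 884.0 94 11 [[427.29998779296875, 218.0], [334.1000061035156, 231.8000030517578]] [[628.0, 373.0, 14.0], [639.0, 106.0, 14.0]] len 267.58748767398754
scene 216.0 37 7 [[91.5, 185.8000030517578], [105.4000015258789, 220.39999389648438]] [[403.0, -542.0, 14.0], [533.0, -487.0, 14.0]] len 140.77169711599728
scene 588.0 51 14 [[365.20001220703125, 169.6999969482422], [315.79998779296875, 183.1999969482422]] [[434.0, 257.0, 14.0], [469.0, 97.0, 14.0]] len 163.55852110488289
scene 2962.5 76 42 [[97.69999694824219, 96.5], [24.299999237060547, 117.19999694824219]] [[-32.0, -582.0, 14.0], [47.0, -833.0, 14.0]] len 263.892185368417
top 2496.0 78 42 [[490.0, 322.79998779296875], [417.1000061035156, 351.5]] [[71.0, -843.0, 14.0], [-6.0, -595.0, 14.0]] len 259.86350549857156
top 438.5 46 12 [[195.60000610351562, 206.39999389648438], [151.10000610351562, 217.5]] [[473.0, 104.0, 14.0], [438.0, 254.0, 14.0]] len 153.45932475101878
top 153.5 39 5 [[372.1000061035156, 187.39999389648438], [389.8999938964844, 222.0]] [[523.0, -490.0, 14.0], [405.0, -540.0, 14.0]] len 128.08145030178758
top 499.5 75 8 [[194.10000610351562, 158.6999969482422], [118.9000015258789, 164.3000030517578]] [[638.0, 111.0, 14.0], [625.0, 373.0, 14.0]] len 262.46073070365503
top 1253.0 44 37 [[289.5, 99.0], [328.70001220703125, 118.5999984741211]] [[848.0, -225.0, 14.0], [771.0, -359.0, 14.0]] len 154.15617366744888
4.444444444444445 6.0606060606060606
```

View pics/clip.png

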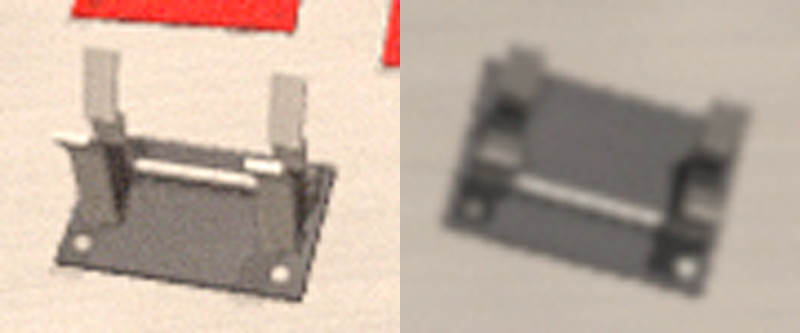

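```bash
cat >> h.py <<'E'
S=lambda u,v:(155-.5+u*90/400+.5*.225,170-.5+v*90/400+.1)
T=lambda u,v:(265-.5+(u-400)*66/400+.08,155-.5+v*66/400+.08)
def tri(s,t):
    (o1,d1),(o2,d2)=ray("scene",s),ray("top",t); d1/=np.linalg.norm(d1);d2/=np.linalg.norm(d2)
    a=np.linalg.lstsq(np.c_[d1,-d2],o2-o1,rcond=None)[0]; p,q=o1+a[0]*d1,o2+a[1]*d2
    return np.round((p+q)/2,1),round(np.linalg.norm(p-q),1)
E
python3 - <<'E'
from h import *
print("base z4 top",[np.round(onz("top",T(*p),4)[:2]).tolist() for p in((745,110),(705,295),(443,228),(487,60))])
print("base z4 scene",[np.round(onz("scene",S(*p),4)[:2]).tolist() for p in((55,262),(303,298),(337,168))])
print("holes",[np.round(onz("scene",S(*p),4)[:2]).tolist() for p in((82,242),(280,273))],[np.round(onz("top",T(*p),4)[:2]).tolist() for p in((475,208),(685,267))])
for k,s,t in(("rodL",(135,163),(658,219)),("rodR",(255,183),(517,182)),("rodL swapped",(135,163),(517,182)),("rodR sw",(255,183),(658,219)),
 ("farL top",(102,50),(725,103)),("farR top",(288,77),(525,47)),("farL~lowtop",(102,50),(705,190)),("farR~",(288,77),(500,150)),
 ("nearL top",(75,138),(725,103)),("nearR",(263,163),(525,47))): print(k,*tri(S(*s),T(*t)))
E
```

```text
base z4 top [[580.0, -324.0], [476.0, -296.0], [517.0, -152.0], [613.0, -180.0]]
base z4 scene [[570.0, -324.0], [613.0, -181.0], [520.0, -152.0]]
holes [[558.0, -308.0], [594.0, -193.0]] [[528.0, -170.0], [492.0, -285.0]]
rodL [ 515.8 -271.4   21.6] 4.4
rodR [ 538.4 -197.6   20. ] 9.9
rodL swapped [ 535.3 -231.    43.7] 80.4
rodR sw [ 521.9 -236.6    9.6] 68.6
farL top [ 547.5 -280.1  160.1] 8.7
farR top [ 578.4 -183.3  160.2] 8.8
farL~lowtop [ 512.1 -279.9  120.5] 1.6
farR~ [ 536.9 -177.6  112. ] 1.0
nearL top [ 560.8 -296.3  104. ] 3.3
nearR [ 592.3 -194.3  106.6] 3.7
```

The base corners put the clip centre near (547,-237). The triangulated near plates are about 106 mm high at +31 mm across, so they are the fixed prong. The far plates are about 112 to 117 mm high at -22 mm, with the hinge rod low beneath them, so they are the jaw. Clip y is then about 15° clockwise from world y. The pin centre is about (632,241), tilted 2.6° from world y. I'm moving over the pin now.

Emit:
move_arm:
  series:
    - [456, 866, 10, 0, 0, 1.342, 94]
    - [456, 866, 10, 0, 0, 1.342, 94]
    - [456, 866, 10, 0, 0, 1.342, 94]
    - [456, 866, 10, 0, 0, 1.342, 94]
    - [456, 866, 10, 0, 0, 1.342, 94]
    - [456, 866, 10, 0, 0, 1.342, 94]
    - [456, 866, 10, 0, 0, 1.342, 94]
    - [456, 866, 10, 0, 0, 1.342, 94]
    - [456, 866, 10, 0, 0, 1.342, 94]
    - [456, 866, 10, 0, 0, 1.342, 94]
    - [456, 866, 10, 0, 0, 1.342, 94]
    - [456, 866, 10, 0, 0, 1.342, 94]

```text
t: 1.1
position: [409.4, -181.3, 187.4]
ee_rot: [[0.999, 0.05, -0.002], [0.05, -0.999, 0.0], [-0.002, -0.0, -1.0]]
force: [0.7, -1.3, -0.0]
grip_width: 94.1
```

Emit:
move_arm:
  series:
    - [223, 422, 0, 0, 0, 0, 94]
    - [223, 422, 0, 0, 0, 0, 94]
    - [223, 422, 0, 0, 0, 0, 94]
    - [223, 422, 0, 0, 0, 0, 94]
    - [223, 422, 0, 0, 0, 0, 94]
    - [223, 422, 0, 0, 0, 0, 94]
    - [223, 422, 0, 0, 0, 0, 94]
    - [223, 422, 0, 0, 0, 0, 94]
    - [223, 422, 0, 0, 0, 0, 94]
    - [223, 422, 0, 0, 0, 0, 94]
    - [223, 422, 0, 0, 0, 0, 94]
    - [223, 422, -20, 0, 0, 0, 94]

```text
t: 2.1
position: [635.5, 248.5, 170.4]
ee_rot: [[0.999, 0.053, 0.005], [0.053, -0.999, 0.007], [0.005, -0.007, -1.0]]
force: [-0.0, 1.6, 0.3]
grip_width: 93.8
```

Emit:
move_arm:
  series:
    - [-3, -7, -30, 0, 0, 0, 94]
    - [-3, -7, -65, 0, 0, 0, 94]
    - [-3, -7, -100, 0, 0, 0, 94]
    - [-3, -7, -120, 0, 0, 0, 94]
    - [-3, -7, -130, 0, 0, 0, 94]
    - [-3, -7, -140, 0, 0, 0, 94]
    - [-3, -7, -140, 0, 0, 0, 94]
    - [-3, -7, -140, 0, 0, 0, 94]

```text
t: 2.77
position: [633.0, 241.9, 31.1]
ee_rot: [[0.999, 0.053, 0.006], [0.053, -0.999, 0.008], [0.006, -0.007, -1.0]]
force: [-0.6, -0.0, -0.0]
grip_width: 94.0
```

```bash
python3 - <<'E'
from h import *
s=state();print(s["position"],s["t"])
im=[snapshot(n) for n in("scene","top")]
for n,i in zip(("scene","top"),im):
    print([(a,np.round(p).tolist()) for a,l,w,p in wood(i) if 500<a<1e5 or a<900])
a=im[0][150:270,280:460];b=im[1][110:230,100:280]
cv2.imwrite("pics/pre.png",cv2.resize(np.vstack([a,b]),None,fx=2.4,fy=2.4,interpolation=cv2.INTER_CUBIC)[:,:,::-1])
E
```

```text
[633.03326278 241.85443046  31.058783  ] 2.7667
[(2872.0, [[143.0, 286.0], [215.0, 317.0]]), (569.5, [[397.0, 222.0], [334.0, 232.0]]), (167.0, [[427.0, 218.0], [402.0, 223.0]]), (216.0, [[92.0, 186.0], [105.0, 220.0]]), (591.5, [[365.0, 170.0], [316.0, 183.0]]), (2967.0, [[98.0, 96.0], [24.0, 117.0]])]
[(3147.0, [[490.0, 323.0], [417.0, 351.0]]), (150.5, [[196.0, 206.0], [182.0, 210.0]]), (159.0, [[372.0, 188.0], [389.0, 222.0]]), (191.5, [[194.0, 159.0], [164.0, 161.0]]), (1253.0, [[290.0, 99.0], [329.0, 119.0]])]
```

View pics/pre.png

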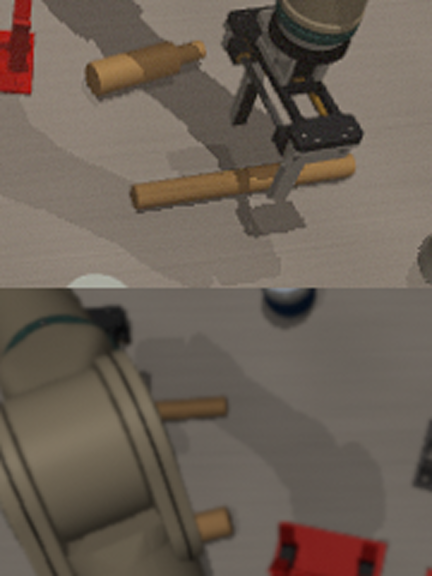

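The fingers straddle the pin, whose ends show in the scene crop at (135,198) and (355,163) with the gripper between them. I'll lower and close.

Emit:
move_arm:
  series:
    - [0, 0, -8, 0, 0, 0, 94]
    - [0, 0, -16, 0, 0, 0, 94]
    - [0, 0, -16, 0, 0, 0, 60]
    - [0, 0, -16, 0, 0, 0, 30]
    - [0, 0, -16, 0, 0, 0, 15]
    - [0, 0, -16, 0, 0, 0, 10]
    - [0, 0, -16, 0, 0, 0, 10]
    - [0, 0, -16, 0, 0, 0, 10]
    - [0, 0, -16, 0, 0, 0, 10]
    - [0, 0, -16, 0, 0, 0, 10]
    - [0, 0, -16, 0, 0, 0, 10]

```text
t: 3.78
position: [633.7, 242.1, 16.1]
ee_rot: [[0.999, 0.053, 0.008], [0.053, -0.999, 0.008], [0.008, -0.008, -1.0]]
force: [0.6, 0.7, 0.8]
grip_width: 37.3
```

Emit:
move_arm:
  series:
    - [0, 0, -1, 0, 0, 0, 10]
    - [0, 0, -1, 0, 0, 0, 10]
    - [0, 0, -1, 0, 0, 0, 10]
    - [0, 0, -1, 0, 0, 0, 10]
    - [0, 0, -1, 0, 0, 0, 10]
    - [0, 0, -1, 0, 0, 0, 10]
    - [0, 0, 10, 0, 0, 0, 10]
    - [0, 0, 30, 0, 0, 0, 10]
    - [0, 0, 65, 0, 0, 0, 10]
    - [0, 0, 100, 0, 0, 0, 10]
    - [0, 0, 140, 0, 0, 0, 10]
    - [0, 0, 160, 0, 0, 0, 10]

```text
t: 4.78
position: [635.8, 243.6, 182.3]
ee_rot: [[0.998, 0.053, 0.014], [0.053, -0.999, 0.012], [0.015, -0.011, -1.0]]
force: [0.1, -0.1, -0.7]
grip_width: 9.8
```

```bash
python3 - <<'E'
from h import *
s=state();print(s["position"],s["grip_width"],s["force"])
im=[snapshot(n) for n in("scene","top")]
for n,i in zip(("scene","top"),im):
    print([(a,np.round(p,1).tolist(),[np.round(onz(n,x,14)).tolist() for x in p]) for a,l,w,p in wood(i) if a<1200])
a=im[0][120:270,280:460];b=im[1][110:260,80:260]
cv2.imwrite("pics/lift.png",cv2.resize(np.hstack([a,b]),None,fx=2.2,fy=2.2,interpolation=cv2.INTER_CUBIC)[:,:,::-1])
E
```

```text
[635.76723724 243.55862649 182.29052729] 9.822502094114688 [ 0.08404488 -0.14051004 -0.67030434]
[(885.0, [[427.29998779296875, 218.0], [334.1000061035156, 231.89999389648438]], [[628.0, 373.0, 14.0], [639.0, 106.0, 14.0]]), (216.5, [[91.5999984741211, 185.8000030517578], [105.5, 220.39999389648438]], [[403.0, -542.0, 14.0], [533.0, -487.0, 14.0]]), (592.5, [[364.70001220703125, 169.0], [315.79998779296875, 183.39999389648438]], [[431.0, 256.0, 14.0], [470.0, 97.0, 14.0]])]
[(211.5, [[195.60000610351562, 206.39999389648438], [175.8000030517578, 211.3000030517578]], [[473.0, 104.0, 14.0], [458.0, 170.0, 14.0]]), (166.0, [[371.79998779296875, 187.10000610351562], [389.3999938964844, 222.3000030517578]], [[524.0, -489.0, 14.0], [405.0, -538.0, 14.0]]), (321.0, [[194.0, 158.8000030517578], [145.10000610351562, 162.1999969482422]], [[637.0, 111.0, 14.0], [630.0, 281.0, 14.0]])]
```

View pics/lift.png

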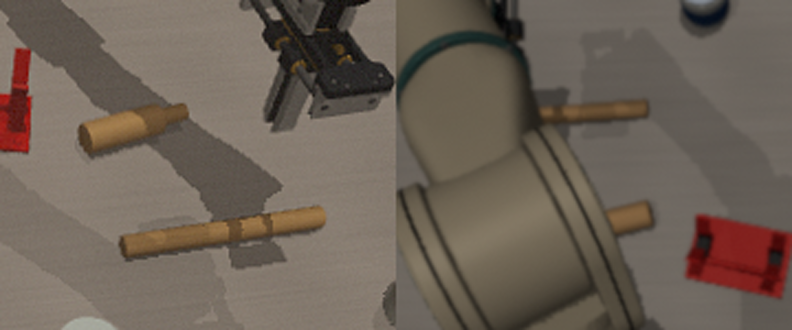

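The pin has not moved, so the fingers came away empty. In the crop it lies whole from (120,245) to (325,218). I'll go back down, close, and read the width before lifting.

Emit:
move_arm:
  series:
    - [-3, -2, -30, 0, 0, 0, 94]
    - [-3, -2, -60, 0.012, 0.014, 0, 94]
    - [-3, -2, -90, 0.012, 0.014, 0, 94]
    - [-3, -2, -120, 0.012, 0.014, 0, 94]
    - [-3, -2, -120, 0.012, 0.014, 0, 94]
    - [-3, -2, -120, 0.012, 0.014, 0, 94]
    - [-3, -2, -120, 0.012, 0.014, 0, 94]
    - [-3, -2, -120, 0.012, 0.014, 0, 94]
    - [-3, -2, -120, 0.012, 0.014, 0, 94]
    - [-3, -2, -120, 0.012, 0.014, 0, 94]

```text
t: 5.72
position: [634.7, 242.4, 64.1]
ee_rot: [[0.999, 0.053, 0.005], [0.053, -0.998, 0.025], [0.007, -0.025, -1.0]]
force: [-0.1, 0.4, 0.6]
grip_width: 73.3
```

Emit:
move_arm:
  series:
    - [-1, -1, 0, -0.025, 0.005, 0, 94]
    - [-1, -1, 0, -0.025, 0.005, 0, 94]
    - [-1, -1, 0, -0.025, 0.005, 0, 94]
    - [-1, -1, -10, -0.025, 0.005, 0, 94]
    - [-1, -1, -25, -0.025, 0.005, 0, 94]
    - [-1, -1, -40, -0.025, 0.005, 0, 94]
    - [-1, -1, -50, -0.025, 0.005, 0, 94]
    - [-1, -1, -50, -0.025, 0.005, 0, 94]
    - [-1, -1, -50, -0.025, 0.005, 0, 94]

```text
t: 6.47
position: [633.0, 241.1, 13.1]
ee_rot: [[0.999, 0.053, -0.001], [0.053, -0.999, -0.0], [-0.001, 0.0, -1.0]]
force: [0.3, -0.4, -0.2]
grip_width: 94.2
```

Emit:
move_arm:
  series:
    - [0, 0, 0, 0, 0, 0, 5]
    - [0, 0, 0, 0, 0, 0, 5]
    - [0, 0, 0, 0, 0, 0, 5]
    - [0, 0, 0, 0, 0, 0, 5]
    - [0, 0, 0, 0, 0, 0, 5]
    - [0, 0, 0, 0, 0, 0, 5]
    - [0, 0, 0, 0, 0, 0, 5]
    - [0, 0, 0, 0, 0, 0, 5]
    - [0, 0, 0, 0, 0, 0, 5]
    - [0, 0, 0, 0, 0, 0, 5]
    - [0, 0, 0, 0, 0, 0, 5]
    - [0, 0, 0, 0, 0, 0, 5]

```text
t: 7.47
position: [633.1, 241.1, 13.1]
ee_rot: [[0.999, 0.053, -0.001], [0.053, -0.999, -0.0], [-0.001, 0.0, -1.0]]
force: [0.7, -0.1, -0.6]
grip_width: 17.8
```

```bash
python3 - <<'E'
from h import *
s=state();print(s["position"],s["grip_width"],s["force"])
im=snapshot("scene")
print(proj("scene",[s["position"],s["position"]+s["ee_rot"][:,2]*11]))
cv2.imwrite("pics/grip.png",cv2.resize(im[130:260,310:450],None,fx=4.5,fy=4.5,interpolation=cv2.INTER_CUBIC)[:,:,::-1])
E
```

```text
[633.06014276 241.12285416  13.11543798] 17.75245976449375 [ 0.6541395  -0.0944474  -0.57998368]
[[382.59940576 224.79904037]
 [381.50619941 227.20382348]]
```

View pics/grip.png

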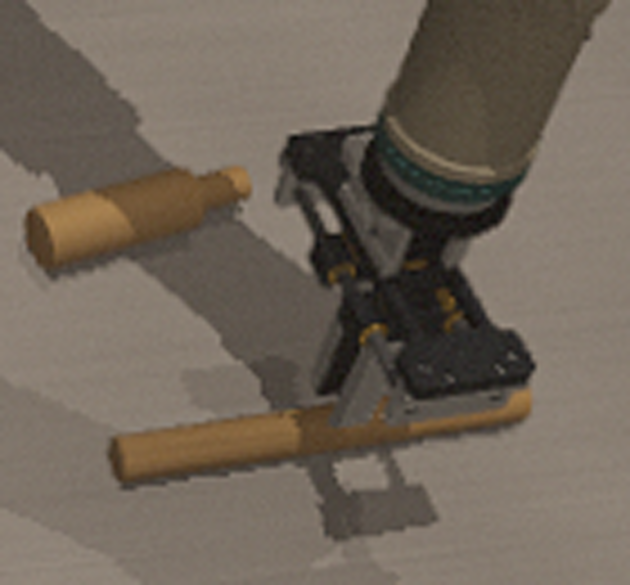

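```bash
python3 - <<'E'
from h import *
for x in(642,654):
  for z in (2,10,20,30): print(x,z,np.round((proj("scene",[[x,233,z],[x,249,z]])-[310,130])*4.5).tolist())
for z in(2,20): print("far",z,np.round((proj("scene",[[624,233,z],[612,233,z],[624,249,z]])-[310,130])*4.5).tolist())
print("pre", np.round((proj("scene",[[680,234,20],[692,234,20],[680,250,20],[692,250,20]])-[280,150])*2.4).tolist())
E
```

```text
642 2 [[314.0, 451.0], [339.0, 448.0]]
642 10 [[317.0, 443.0], [343.0, 441.0]]
642 20 [[322.0, 434.0], [347.0, 431.0]]
642 30 [[326.0, 423.0], [352.0, 421.0]]
654 2 [[320.0, 468.0], [346.0, 465.0]]
654 10 [[324.0, 460.0], [350.0, 457.0]]
654 20 [[329.0, 450.0], [354.0, 447.0]]
654 30 [[333.0, 440.0], [359.0, 437.0]]
far 2 [[304.0, 427.0], [298.0, 410.0], [329.0, 424.0]]
far 20 [[312.0, 409.0], [305.0, 392.0], [337.0, 406.0]]
pre [[256.0, 212.0], [260.0, 221.0], [270.0, 210.0], [274.0, 220.0]]
```

The near fingertip shows at crop (345,426). For the reported pose it should be at about (333,466), so the fingertips really stand 25 to 30 mm higher than the state implies and they close just above the pin. I'll open and lower under force watch.

Emit:
move_arm:
  series:
    - [0, 0, 0, 0, 0, 0, 94]
    - [0, 0, 0, 0, 0, 0, 94]
    - [0, 0, 0, 0, 0, 0, 94]
    - [0, 0, 0, 0, 0, 0, 94]
    - [0, 0, 0, 0, 0, 0, 94]
    - [0, 0, 0, 0, 0, 0, 94]
    - [0, 0, 0, 0, 0, 0, 94]
    - [0, 0, 0, 0, 0, 0, 94]
    - [0, 0, -4, 0, 0, 0, 94]
    - [0, 0, -8, 0, 0, 0, 94]
    - [0, 0, -12, 0, 0, 0, 94]
    - [0, 0, -14, 0, 0, 0, 94]

```text
t: 8.52
position: [632.5, 240.8, -1.9]
ee_rot: [[0.999, 0.053, -0.002], [0.053, -0.999, -0.001], [-0.002, 0.001, -1.0]]
force: [-0.6, -0.1, -0.1]
grip_width: 90.2
```

```bash
python3 - <<'E'
from h import *
s=state();print(s["position"],s["grip_width"],s["force"])
im=snapshot("scene")
cv2.imwrite("pics/grip2.png",cv2.resize(im[170:260,330:450],None,fx=5,fy=5,interpolation=cv2.INTER_CUBIC)[:,:,::-1])
for z in (0,10,20,30):print(z,np.round((proj("scene",[[680,234,z],[692,234,z],[680,250,z],[692,250,z]])-[330,170])*5).tolist())
E
```

```text
[632.51845806 240.81906131  -1.8822015 ] 90.22448315610724 [-0.59618369 -0.07901248 -0.10501937]
0 [[273.0, 363.0], [280.0, 382.0], [302.0, 360.0], [309.0, 379.0]]
10 [[278.0, 352.0], [286.0, 372.0], [307.0, 349.0], [315.0, 368.0]]
20 [[283.0, 342.0], [291.0, 361.0], [312.0, 338.0], [320.0, 358.0]]
30 [[289.0, 331.0], [297.0, 350.0], [318.0, 327.0], [326.0, 347.0]]
```

View pics/grip2.png

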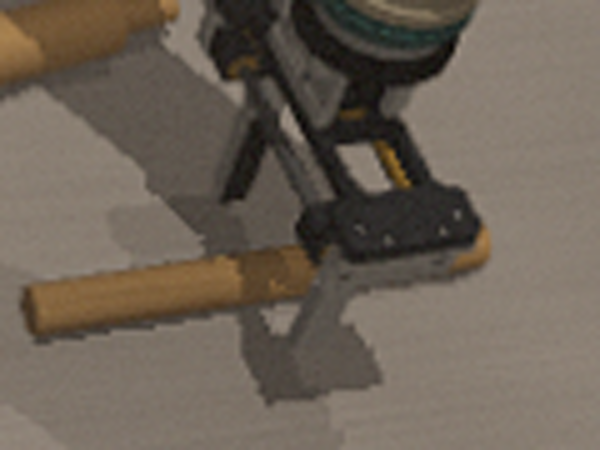

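Emit:
move_arm:
  series:
    - [0, 0, -4, 0, 0, 0, 94]
    - [0, 0, -8, 0, 0, 0, 94]
    - [0, 0, -10, 0, 0, 0, 94]
    - [0, 0, -12, 0, 0, 0, 94]
    - [0, 0, -12, 0, 0, 0, 94]

```text
t: 8.98
position: [632.1, 240.7, -14.6]
ee_rot: [[0.999, 0.053, -0.003], [0.053, -0.999, -0.001], [-0.003, 0.001, -1.0]]
force: [-0.2, -0.6, 0.5]
grip_width: 94.2
```

Emit:
move_arm:
  series:
    - [0, 0, -2, 0, 0, 0, 94]
    - [0, 0, -3, 0, 0, 0, 94]
    - [0, 0, -3, 0, 0, 0, 94]

```text
t: 9.23
position: [631.9, 240.6, -17.8]
ee_rot: [[0.999, 0.053, -0.004], [0.053, -0.999, -0.001], [-0.004, 0.001, -1.0]]
force: [0.4, -0.4, -0.2]
grip_width: 94.6
```

Emit:
move_arm:
  series:
    - [0, 0, 0, 0, 0, 0, 10]
    - [0, 0, 0, 0, 0, 0, 10]
    - [0, 0, 0, 0, 0, 0, 10]
    - [0, 0, 0, 0, 0, 0, 10]
    - [0, 0, 0, 0, 0, 0, 10]
    - [0, 0, 0, 0, 0, 0, 10]
    - [0, 0, 0, 0, 0, 0, 10]
    - [0, 0, 0, 0, 0, 0, 10]
    - [0, 0, 0, 0, 0, 0, 10]
    - [0, 0, 0, 0, 0, 0, 10]
    - [0, 0, 0, 0, 0, 0, 10]
    - [0, 0, 0, 0, 0, 0, 10]

```text
t: 10.23
position: [632.1, 240.6, -17.8]
ee_rot: [[0.999, 0.053, -0.003], [0.053, -0.999, -0.001], [-0.004, 0.001, -1.0]]
force: [-0.8, 0.4, -2.1]
grip_width: 27.4
```

Gripped: the width is 27.4 mm, against a 28 mm pin. This gives a reference: pin centre z = reported TCP z + 32. I'll lift.

Emit:
move_arm:
  series:
    - [0, 0, 5, 0, 0, 0, 10]
    - [0, 0, 20, 0, 0, 0, 10]
    - [0, 0, 45, 0, 0, 0, 10]
    - [0, 0, 75, 0, 0, 0, 10]
    - [0, 0, 105, 0, 0, 0, 10]
    - [0, 0, 135, 0, 0, 0, 10]
    - [0, 0, 155, 0, 0, 0, 10]
    - [0, 0, 165, 0, 0, 0, 10]
    - [0, 0, 165, 0, 0, 0, 10]

```text
t: 10.98
position: [633.6, 241.5, 150.8]
ee_rot: [[0.999, 0.053, 0.002], [0.053, -0.999, 0.001], [0.002, -0.001, -1.0]]
force: [-0.3, -0.1, -0.8]
grip_width: 27.1
```

Emit:
move_arm:
  series:
    - [-4, -20, 5, 0, 0, -0.02, 10]
    - [-10, -56, 5, 0, 0, -0.06, 10]
    - [-16, -92, 5, 0, 0, -0.1, 10]
    - [-23, -128, 5, 0, 0, -0.14, 10]
    - [-29, -164, 5, 0, 0, -0.18, 10]
    - [-36, -200, 5, 0, 0, -0.22, 10]
    - [-42, -236, 5, 0, 0, -0.26, 10]
    - [-49, -272, 5, 0, 0, -0.3, 10]
    - [-55, -308, 5, 0, 0, -0.32, 10]
    - [-62, -344, 5, 0, 0, -0.32, 10]
    - [-66, -370, 5, 0, 0, -0.32, 10]
    - [-69, -385, 5, 0, 0, -0.32, 10]

```text
t: 11.98
position: [562.0, -148.5, 154.2]
ee_rot: [[0.963, -0.269, -0.002], [-0.269, -0.963, -0.001], [-0.002, 0.002, -1.0]]
force: [-0.0, 0.0, -1.3]
grip_width: 27.0
```

Emit:
move_arm:
  series:
    - [-7, -30, 0, 0, 0, 0, 10]
    - [-14, -60, 0, 0, 0, 0, 10]
    - [-17, -85, 0, 0, 0, 0, 10]
    - [-17, -94, 0, 0, 0, 0, 10]
    - [-17, -94, 0, 0, 0, 0, 10]
    - [-17, -94, 0, 0, 0, 0, 10]

```text
t: 12.48
position: [544.7, -241.1, 153.2]
ee_rot: [[0.963, -0.269, -0.003], [-0.269, -0.963, 0.001], [-0.003, 0.0, -1.0]]
force: [0.2, 0.6, -1.7]
grip_width: 27.3
```

```bash
python3 - <<'E'
from h import *
s=state();print(s["t"],s["position"],s["grip_width"],s["force"],s["ee_rot"].round(3).tolist())
im=[snapshot(n) for n in("scene","top")]
zc=s["position"][2]+32
for n,i in zip(("scene","top"),im):
    print(n,[(a,np.round([l,w]).tolist(),np.round(p,1).tolist(),[np.round(onz(n,x,zc)).tolist() for x in p]) for a,l,w,p in wood(i) if a<1300])
a=im[0][130:270,130:290]; a=cv2.resize(a,None,fx=3.5,fy=3.5,interpolation=cv2.INTER_CUBIC)
cv2.imwrite("pics/over.png",cv2.convertScaleAbs(a,alpha=1.5)[:,:,::-1])
E
```

```text
12.4833 [ 544.71432788 -241.08375024  153.21991418] 27.250040770249225 [ 0.20512214  0.61182828 -1.73681248] [[0.963, -0.269, -0.003], [-0.269, -0.963, 0.001], [-0.003, 0.0, -1.0]]
scene [(218.0, [37.0, 7.0], [[91.5999984741211, 185.8000030517578], [105.5, 220.39999389648438]], [[563.0, -470.0, 185.0], [666.0, -427.0, 185.0]]), (587.5, [51.0, 15.0], [[365.20001220703125, 169.6999969482422], [315.8999938964844, 183.5]], [[587.0, 166.0, 185.0], [616.0, 38.0, 185.0]]), (582.5, [54.0, 12.0], [[192.10000610351562, 171.39999389648438], [245.8000030517578, 177.60000610351562]], [[546.0, -239.0, 185.0], [580.0, -117.0, 185.0]]), (343.5, [48.0, 11.0], [[135.8000030517578, 164.5], [183.5, 171.8000030517578]], [[507.0, -372.0, 185.0], [545.0, -259.0, 185.0]])]
top [(437.5, [46.0, 12.0], [[195.39999389648438, 206.39999389648438], [151.10000610351562, 217.5]], [[448.0, 76.0, 185.0], [419.0, 203.0, 185.0]]), (165.5, [39.0, 6.0], [[372.0, 187.5], [389.3999938964844, 222.3000030517578]], [[491.0, -433.0, 185.0], [390.0, -474.0, 185.0]]), (255.5, [34.0, 9.0], [[260.79998779296875, 159.6999969482422], [294.0, 168.0]], [[581.0, -115.0, 185.0], [554.0, -210.0, 185.0]]), (608.5, [37.0, 25.0], [[308.6000061035156, 88.30000305175781], [292.20001220703125, 121.0999984741211]], [[803.0, -266.0, 185.0], [698.0, -211.0, 185.0]])]
```

View pics/over.png

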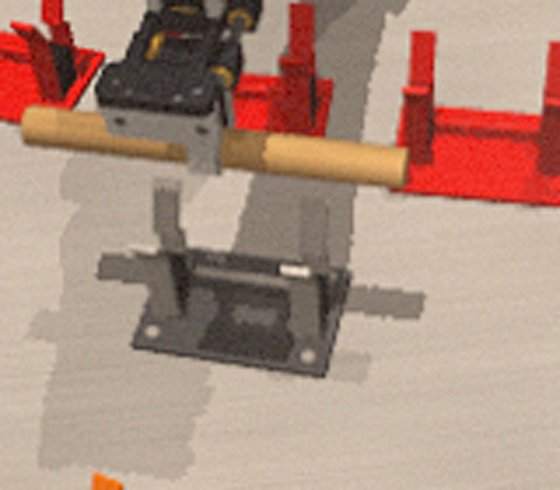

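The pin is level over the clip, with its ends at crop (25,125) and (405,165) and the grey forks just below. Its measured centre is (543.5,-244), 15.9° from world y, so it is a few mm off the estimated seat. I'll correct that and lower it into the mouth.

Emit:
move_arm:
  series:
    - [3, 5, 0, 0, 0, 0.01, 10]
    - [3, 5, -20, 0, 0, 0.01, 10]
    - [3, 5, -45, 0, 0, 0.01, 10]
    - [3, 5, -60, 0, 0, 0.01, 10]
    - [3, 5, -70, 0, 0, 0.01, 10]
    - [3, 5, -75, 0, 0, 0.01, 10]
    - [3, 5, -75, 0, 0, 0.01, 10]

```text
t: 13.17
position: [548.5, -233.2, 78.0]
ee_rot: [[0.967, -0.254, -0.004], [-0.254, -0.967, 0.002], [-0.004, -0.001, -1.0]]
force: [-0.4, 1.7, -0.6]
grip_width: 27.0
```

Emit:
move_arm:
  series:
    - [0, 0, -4, 0, 0, 0, 10]
    - [0, 0, -8, 0, 0, 0, 10]
    - [0, 0, -12, 0, 0, 0, 10]
    - [0, 0, -12, 0, 0, 0, 10]

```text
t: 13.5
position: [548.2, -233.1, 65.7]
ee_rot: [[0.967, -0.254, -0.004], [-0.254, -0.967, 0.002], [-0.004, -0.001, -1.0]]
force: [0.7, -0.8, -0.6]
grip_width: 27.1
```

```bash
python3 - <<'E'
from h import *
im=snapshot("scene");s=state()
zc=s["position"][2]+32
print([(a,np.round(p,1).tolist(),[np.round(onz("scene",x,zc)).tolist() for x in p]) for a,l,w,p in wood(im) if 120<a<1300])
a=cv2.resize(im[160:250,140:260],None,fx=5,fy=5,interpolation=cv2.INTER_CUBIC)
cv2.imwrite("pics/mouth.png",cv2.convertScaleAbs(a,alpha=1.5)[:,:,::-1])
E
```

```text
[(496.0, [[200.39999389648438, 196.89999389648438], [249.1999969482422, 201.8000030517578]], [[552.0, -227.0, 98.0], [581.0, -109.0, 98.0]]), (243.5, [[145.8000030517578, 190.1999969482422], [190.60000610351562, 196.39999389648438]], [[514.0, -364.0, 98.0], [547.0, -251.0, 98.0]]), (218.0, [[91.5999984741211, 185.8000030517578], [105.5, 220.39999389648438]], [[481.0, -507.0, 98.0], [598.0, -458.0, 98.0]]), (585.5, [[365.20001220703125, 169.60000610351562], [315.79998779296875, 183.39999389648438]], [[508.0, 212.0, 98.0], [541.0, 68.0, 98.0]])]
```

View pics/mouth.png

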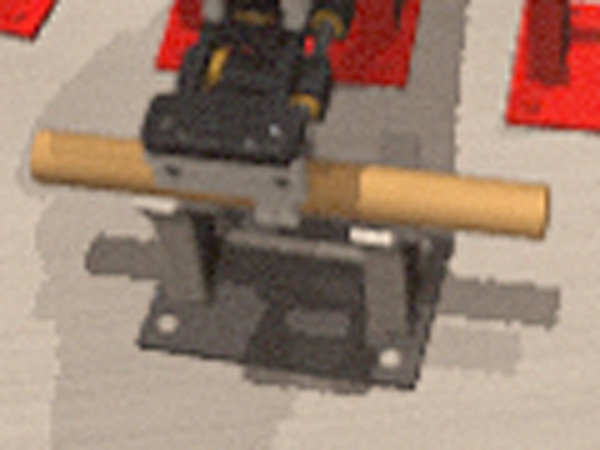

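The pin lies in the mouth. The near prong tops at crop (160,205) and (370,237) stand in front of it, and the jaw plates are hidden behind it. The measured centre is (547.5,-236.5) at 14.7°. Next, push down in small steps.

Emit:
move_arm:
  series:
    - [0, 0, -3, 0, 0, 0, 10]
    - [0, 0, -6, 0, 0, 0, 10]
    - [0, 0, -9, 0, 0, 0, 10]
    - [0, 0, -12, 0, 0, 0, 10]
    - [0, 0, -12, 0, 0, 0, 10]

```text
t: 13.97
position: [548.8, -233.3, 53.8]
ee_rot: [[0.967, -0.255, -0.003], [-0.255, -0.967, 0.002], [-0.003, -0.001, -1.0]]
force: [0.8, -0.2, -0.9]
grip_width: 27.4
```

Emit:
move_arm:
  series:
    - [0, 0, -3, 0, 0, 0, 10]
    - [0, 0, -6, 0, 0, 0, 10]
    - [0, 0, -8, 0, 0, 0, 10]
    - [0, 0, -8, 0, 0, 0, 10]

```text
t: 14.3
position: [548.0, -232.7, 47.5]
ee_rot: [[0.967, -0.256, -0.004], [-0.256, -0.967, 0.002], [-0.004, -0.001, -1.0]]
force: [-4.9, 2.6, 14.6]
grip_width: 27.2
```

Emit:
move_arm:
  series:
    - [-3, 1, 0, 0, 0, 0, 10]
    - [-3, 1, -3, 0, 0, 0, 10]
    - [-3, 1, -6, 0, 0, 0, 10]
    - [-3, 1, -6, 0, 0, 0, 10]

```text
t: 14.63
position: [546.9, -232.2, 41.7]
ee_rot: [[0.966, -0.257, -0.001], [-0.257, -0.966, 0.001], [-0.001, -0.001, -1.0]]
force: [4.2, -1.0, 1.0]
grip_width: 27.6
```

Emit:
move_arm:
  series:
    - [0, 0, -3, 0, 0, 0, 10]
    - [0, 0, -6, 0, 0, 0, 10]
    - [0, 0, -9, 0, 0, 0, 10]
    - [0, 0, -9, 0, 0, 0, 10]

```text
t: 14.97
position: [546.3, -232.0, 31.3]
ee_rot: [[0.967, -0.256, -0.002], [-0.256, -0.967, 0.002], [-0.002, -0.001, -1.0]]
force: [3.8, -1.5, -2.8]
grip_width: 27.1
```

Emit:
move_arm:
  series:
    - [0, 0, -3, 0, 0, 0, 10]
    - [0, 0, -6, 0, 0, 0, 10]
    - [0, 0, -8, 0, 0, 0, 10]
    - [0, 0, -8, 0, 0, 0, 10]

```text
t: 15.3
position: [545.2, -231.8, 25.8]
ee_rot: [[0.967, -0.256, -0.004], [-0.256, -0.967, 0.001], [-0.004, 0.0, -1.0]]
force: [-4.2, 1.5, 23.5]
grip_width: 27.5
```

It bottomed out at TCP z 25.8, where 26 was expected for the seat, with 23 N. Now I release and back off.

Emit:
move_arm:
  series:
    - [0, 0, 1, 0, 0, 0, 10]
    - [0, 0, 1, 0, 0, 0, 55]
    - [0, 0, 1, 0, 0, 0, 55]
    - [0, 0, 1, 0, 0, 0, 55]
    - [0, 0, 1, 0, 0, 0, 55]
    - [0, 0, 1, 0, 0, 0, 55]
    - [0, 0, 1, 0, 0, 0, 55]
    - [0, 0, 1, 0, 0, 0, 55]

```text
t: 15.97
position: [545.0, -231.8, 26.5]
ee_rot: [[0.967, -0.256, -0.005], [-0.256, -0.967, 0.001], [-0.005, 0.0, -1.0]]
force: [0.5, 0.4, 0.5]
grip_width: 55.3
```

Emit:
move_arm:
  series:
    - [0, 0, 5, 0, 0, 0, 55]
    - [0, 0, 15, 0, 0, 0, 55]
    - [0, 0, 30, 0, 0, 0, 55]
    - [0, 0, 60, 0, 0, 0, 55]
    - [0, 0, 95, 0, 0, 0, 55]
    - [0, 0, 130, 0, 0, 0, 55]
    - [-20, 0, 160, 0, 0, 0, 55]
    - [-50, 0, 180, 0, 0, 0, 55]
    - [-80, 0, 180, 0, 0, 0, 55]
    - [-110, 0, 180, 0, 0, 0, 55]
    - [-110, 0, 180, 0, 0, 0, 55]

```text
t: 16.88
position: [428.6, -232.3, 207.7]
ee_rot: [[0.966, -0.258, -0.01], [-0.258, -0.966, -0.0], [-0.009, 0.003, -1.0]]
force: [-1.3, -0.5, 0.3]
grip_width: 55.0
```

```bash
python3 - <<'E'
from h import *
s=state();print(s["t"],s["position"],s["grip_width"],s["force"])
im=[snapshot(n) for n in("scene","top")]
for n,i in zip(("scene","top"),im):
    print(n,[(a,np.round(p,1).tolist(),[np.round(onz(n,x,58)).tolist() for x in p]) for a,l,w,p in wood(i) if 100<a<1300])
a=cv2.resize(im[0][160:250,140:260],None,fx=3.3,fy=3.3,interpolation=cv2.INTER_CUBIC)
b=cv2.resize(im[1][140:230,240:360],None,fx=3.3,fy=3.3,interpolation=cv2.INTER_CUBIC)
cv2.imwrite("pics/done.png",cv2.convertScaleAbs(np.hstack([a,b]),alpha=1.6)[:,:,::-1])
E
```

```text
16.8833 [ 428.55894372 -232.27808915  207.66418163] 54.99768256742894 [-1.2889355  -0.50373504  0.26674901]
scene [(840.0, [[149.6999969482422, 198.1999969482422], [249.10000610351562, 212.0]], [[507.0, -362.0, 58.0], [582.0, -109.0, 58.0]]), (216.5, [[91.5999984741211, 185.8000030517578], [105.5, 220.39999389648438]], [[444.0, -523.0, 58.0], [567.0, -472.0, 58.0]]), (587.0, [[365.20001220703125, 169.60000610351562], [315.79998779296875, 183.39999389648438]], [[473.0, 233.0, 58.0], [507.0, 82.0, 58.0]])]
top [(436.0, [[195.60000610351562, 206.1999969482422], [151.10000610351562, 217.39999389648438]], [[467.0, 97.0, 58.0], [434.0, 241.0, 58.0]]), (160.0, [[372.3999938964844, 187.3000030517578], [389.29998779296875, 222.3000030517578]], [[515.0, -476.0, 58.0], [401.0, -521.0, 58.0]]), (305.0, [[258.0, 170.1999969482422], [302.29998779296875, 181.0]], [[581.0, -107.0, 58.0], [542.0, -250.0, 58.0]]), (1252.0, [[289.5, 99.0], [328.29998779296875, 118.4000015258789]], [[828.0, -220.0, 58.0], [755.0, -348.0, 58.0]])]
```

View pics/done.png

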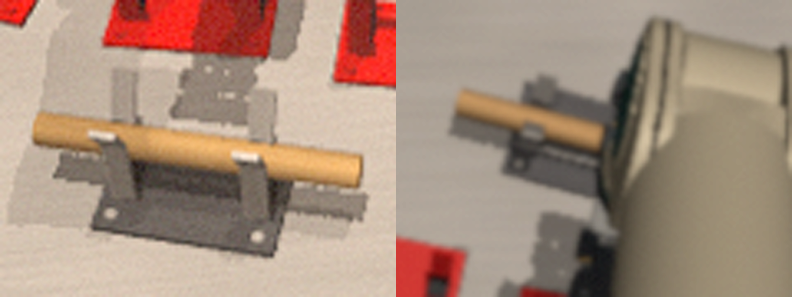

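```bash
python3 - <<'E'
from h import *
print("right end",tri((249.1,212.0),(258.0,170.2)))
print("before, held z~98 / start on counter z14 check:",tri((334.1,231.8),(194.1,158.7)))
finish_job(); print(state()["t"])
E
```

```text
right end (array([ 581.2, -107.9,   56.5]), np.float64(1.9))
before, held z~98 / start on counter z14 check: (array([637.9, 108.7,  12.1]), np.float64(4.6))
the job is handed in; nothing more can be done
the job is handed in; nothing more can be done
```

The rolling pin is in the grey clip, let go, and the job is handed in at about 17 s. No verdict is reported, so success rests on my checks below.

**What I did:** I gripped the pin, carried it over the clip and pushed it down past the sprung jaw. The push took about 15 N on the way in, then the force fell off and rose to 23 N as the pin bottomed out. I then opened the fingers and moved the arm clear.

**Last checks:**
- **Height:** the visible end of the pin triangulates to about 56.5 mm; the seated height is 58 mm. The counter check read about 2 mm low as well, so this fits.
- **Position and angle:** the pin's centre is about (545,-236). My estimate of the seat is (547,-237), and the angle agrees within about 2°.
- **Overhang:** both sides stick out about equally. I estimate the pin is off-centre by under 10 mm.
- **Jaw:** its tops are at the same pixels as before the insertion, so it looks closed. I could not read the joint itself.
- **Muddler:** it has not moved in the pictures.

**What failed or disagreed:**
- The first two tries at gripping closed above the pin. The real fingertips stood about 30 mm higher than the reported TCP and tip length imply. I corrected this from the pictures and took heights from the actual grasp afterwards.
- In the last top view the arm hides one end of the pin, so only one end was checked in both views.

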